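Unlatch the fan-stick tote from its drying stand and hold it up level

TASK

Swing the red latch lever a quarter turn from its shut position, until its handle lies over the yellow stripe on the stand, so that both ends of the lever are clear of the wooden tote. Then take the tote by its dark handle bar, lift it straight up with the two bundles of fan sticks in it, and finish while holding it still and level in the air about 15 cm above the stand. Leave the other things on the table as they are.

Things in the scene. Friction and masses are not known exactly. Their poses are not given: they have to be found in the camera images.
- stand: Green-painted drying stand, fixed; base plate 12 mm thick, x -135..135, y -80..145 mm. Origin on the table under the middle of the tote's place; x along the tote's long side, y towards the latch, z up. Two bearers at x = -70 and 70 mm carry the tote 30 mm above the table; end stops at x = -113 and 113 mm stand 8 mm higher. A steel post at x 0, y 105 mm (30 mm diameter) carries the latch.
- pivot (a point): Hinge axis of the latch lever (vertical), at the underside of the lever, 64 mm above the table, at stand x 0, y 105 mm.
- mark (a point): Middle of the yellow stripe (75 x 22 mm) painted on the stand's base plate, at stand x -90, y 105 mm: the lever's handle must lie above it.
- latch (a joint): Angle of the red latch lever about its vertical hinge, rad, 0..2.2. 0: shut, handle to stand +y, nose over the tote's side wall. Grows anticlockwise seen from above; 1.571: handle over the yellow stripe (to stand -x), both ends clear of the tote; beyond about 2.0 the handle comes over the tote. Starts at 0 to 0.3. Friction 0.12 N m (1.3 N at the handle); stays where left.
- latch_grip (a point): On the axis of the latch's upright black round handle (22 mm diameter, 74 to 134 mm above the table), 114 mm above the table and 90 mm from the hinge axis. The red lever below it is a flat bar 22 mm wide, 64 to 74 mm above the table, reaching 105 mm beyond the hinge on the handle side and 75 mm on the nose side.
- tote: Loose pale wooden tote, 200 (x) x 110 (y) mm, walls 30 mm high, floor 8 mm thick; end posts 88 mm high carry a dark handle bar along x over its middle. Origin: middle of its underside, z up. Starts on the bearers (z 30 mm), within 2 mm and 0.02 rad of the stand's frame. 0.4 to 0.7 kg loaded, centre of mass within a few mm of below the bar's middle. The shut latch nose passes 4 mm above its wall.
- tote_bar (a point): Middle of the tote's handle bar: rectangular wood 18 mm wide (tote y) and 22 mm high, 178 mm free length along tote x, its middle 75 mm above the tote's underside (105 mm above the table at the start).
- sticks_dark: Bundle of dark fan sticks, 150 x 26 x 18 mm, loose on the tote's floor on the side of the latch. Origin: middle of its underside.
- sticks_pale: Bundle of pale fan sticks, 150 x 26 x 18 mm, loose on the tote's floor on the side away from the latch. Origin: middle of its underside.
- glue: Bystander: white glue bottle, 56 mm diameter, 140 mm high. Origin: middle of its underside.
- varnish: Bystander: amber jar, 64 mm diameter, 80 mm high. Origin: middle of its underside.
- block: Bystander: wooden block 60 x 45 x 50 mm. Origin: middle of its underside.
- brush: Bystander: brush lying on the table. Origin: middle of its underside.
- driver: Bystander: screwdriver lying on the table. Origin: middle of its underside.
- fan: Bystander: opened fan of wooden slats, about 165 mm in radius, 8 mm high, lying flat. Origin: at its rivet, on the table.
Things that resemble listed ones, but are neither listed nor needed, are in the scene too. What is shaped like the sticks_pale but blue or green is not meant. Leave any green look-alike of the sticks_dark alone.

How it is judged:
On the way, in this order (a step that is already met when the one before it is completed fails the run):
1. the latch lever stands over the yellow stripe (a quarter turn) while the tote still rests on the stand (value of joint latch between 1.41 and 1.73 rad and velocity of joint latch between -0.1 and 0.1 rad/s and height (world z) of tote below 0.036 m), for 0.3 s.
2. the tote is lifted clear of the stand, level (height (world z) of tote above 0.1 m and angle between tote's own z axis and vertical below 0.2 rad), for 0.1 s.
At the end, for the whole second after the job is handed in: Tote held by the gripper alone, underside 100-200 mm above the bearers, within 80 mm of above its place, tilt under 0.14 rad, still (20 mm/s, 0.1 rad/s), clear of stand and latch, both bundles in it; latch at 1.571 rad within 0.16 (value of joint latch between 1.41 and 1.73 rad and height (world z) of tote between 0.13 and 0.23 m and horizontal distance between tote and stand below 0.08 m and angle between tote's own z axis and vertical below 0.14 rad and linear speed of tote below 0.02 m/s and angular speed of tote below 0.1 rad/s and contact force between the fingers and tote above 1 N and contact force between tote and stand below 0.1 N and x of sticks_dark in the frame of tote between -0.05 and 0.05 m and y of sticks_dark in the frame of tote between -0.055 and 0.055 m and z of sticks_dark in the frame of tote between 0 and 0.03 m and x of sticks_pale in the frame of tote between -0.05 and 0.05 m and y of sticks_pale in the frame of tote between -0.055 and 0.055 m and z of sticks_pale in the frame of tote between 0 and 0.03 m); the arm keeps its last pose, push and grip.
It fails at once if the tote is tipped by more than 20 degrees (angle between tote's own z axis and vertical above 0.35 rad).
It fails at once if the tote is forced hard against the latch lever (over 20 N) (contact force between tote and latch above 20 N).
It fails at once if a bystander is moved by more than 2 cm (distance of any of glue, varnish, block, brush, driver, fan from where it was at the start of the episode above 0.02 m).
It also fails if it takes over 58 s, if anything falls off the work surface, if the arm or the gripper's body presses on something with over 40 N, if the wrist force passes 120 N, or if a joint passes its speed limit or range.

ROBOT

A 6-joint arm with a two-finger parallel gripper is mounted at the origin on the work surface. World frame = base frame: x ahead of the robot, y to its left, z up, the work surface at z = 0. Lengths are in m, angles in rad, forces in N, time in s.
With the tool pointing down it reaches from about 0.35 to 0.875 m from the base axis. Payload 15.5 kg.
Tool frame: the origin (TCP) lies at the very end of the fingers, on their centre line; the grasp point (between the pads) lies 19 mm behind it; z points along the fingers, y is the line along which they close (so a half turn about z gives the same grasp; the last joint's range is limited). The gripper opens to 85 mm and grips with 20 to 120 N. Pads are 22 mm wide; open, the fingers measure 114 mm over their backs; the gripper's body (76 mm by 85 mm) begins 54 mm behind the grasp point. The pads swing forward as they close: fully open they stand 13 mm farther back than shut.
Start: joints at [-0.096, 0.494, 1.345, -0, 1.302, -0.096], TCP at [0.625, 0, 0.231] pointing down, gripper open.
Joint ranges: [-2.91, 2.91], [-0.82, 2.16], [0.22, 2.67], [-1.22, 4.37], [0.12, 2.79], [-3.08, 3.08]. Speed limits (rad/s): [1.89, 1.89, 2.57, 3.01, 3.01, 3.01].

INTERFACE

Orientations are given as a unit quaternion [w, x, y, z].
In Python, from plant import telemetry, eyes, sign_off gives the robot as it stands.
- The arm moves only by the shell command python3 -m jog 'ROWS' [FORCE]. ROWS is text: rows parted by semicolons, each of 7 numbers parted by spaces: the turn, a rotation vector about the tool's x, y, z in rad, then the shift along the tool's x, y, z in cm, then the opening, from 0 (shut) to 1 (fully open). In form: ax ay az tx ty tz claw; .... A call has 1 to 20 rows; each row shifts and turns the commanded pose from where the row before left it, along the tool's axes as they then stand; what a row does not reach is not made up. A row lasts 1/10 s, in which the tool goes at most 50 mm and 8.59 degrees, less where a joint would pass 70% of its speed; a pose out of reach is approached as far as the arm can. A call with a gripper value outside its range is refused whole. The fingers move at their own pace and stop on an object; FORCE is the grip in N (left out, the last holds). Time passes only in rows, so rows that do not move let the fingers close. It gives the time, the measured TCP pose, the force, the opening and the grip force at its end, in the units of the state.
- telemetry.get_state(): the state, without advancing time (a new reading comes with each control period).
- eyes.snapshot(name): name is "scene" or "side" or "wrist"; returns a dict with "frame" (420x560x3 uint8, red, green, blue), "mtx" (3x3 intrinsics, pixels), "pose" (4x4, takes a point from camera to world coordinates). Camera axes: x right, y down, z forward; pixel columns grow to the right and rows downward; lengths in m; the calibration is good to about 2 mm. A picture is of the moment at which its call begins. There is no depth.
- sign_off(): hands the job in; it is judged then, once.
The state is a dict: "t": time; "joint_pos": joint angles; "qd": joint speeds; "joint_torque": joint torques, N m; "tool_pos": TCP position; "tcp_rot": TCP orientation; "wrist_force": force on the tool from outside, world axes, zero at the start; "wrist_torque": the same for the moment, N m; "width": finger opening in m; "gripper_force": force on a finger pad.
Only numpy, scipy, OpenCV 4.12 (cv2) and the standard library are available. Lean on these libraries where they do the work, as an engineer would, in place of code of your own. Each camera call takes 0.05 s, during which the arm holds its last target. There are 200 camera calls.

## Working session

There is one attempt and no reset: what is moved stays moved. The work goes in short steps, Python scripts to look and compute and a shell command to move; the robot and the scene stay as the last step left them, time stands still between calls to the robot, and variables do not carry over. Pictures are saved under pics/ and viewed, at most 10 in all, crops included, and the job is handed in when it is done.

```bash
mkdir -p pics
python3 - <<'E'
from plant import telemetry, eyes
import cv2
for n in("scene","side"):
    s=eyes.snapshot(n); cv2.imwrite(f"pics/{n}0.png",cv2.resize(s["frame"][:,:,::-1],(800,600),interpolation=cv2.INTER_CUBIC)); print(n,s["mtx"].tolist(),s["pose"].round(4).tolist())
st=telemetry.get_state();print(st["t"],st["tool_pos"],st["tcp_rot"],st["width"])
E
```

```text
scene [[396.24228156063424, 0.0, 276.3000739567423], [0.0, 396.24228156063424, 207.287252640091], [0.0, 0.0, 1.0]] [[0.8829, 0.4029, -0.2411, 0.7528], [0.4695, -0.7594, 0.4503, -0.473], [-0.0017, -0.5108, -0.8597, 1.0347], [0.0, 0.0, 0.0, 1.0]]
side [[382.65925348617344, 0.0, 276.3772334771017], [0.0, 382.65925348617344, 203.39101018639101], [0.0, 0.0, 1.0]] [[-0.9922, -0.0601, 0.1093, 0.3613], [-0.1235, 0.5944, -0.7946, 0.8772], [-0.0172, -0.8019, -0.5972, 0.7524], [0.0, 0.0, 0.0, 1.0]]
0.1 [6.24702674e-01 1.59441901e-05 2.30774943e-01] [-3.98659450e-04  7.07118627e-01  7.07094744e-01 -3.33869249e-04] 0.08553302960674146
```

View pics/scene0.png

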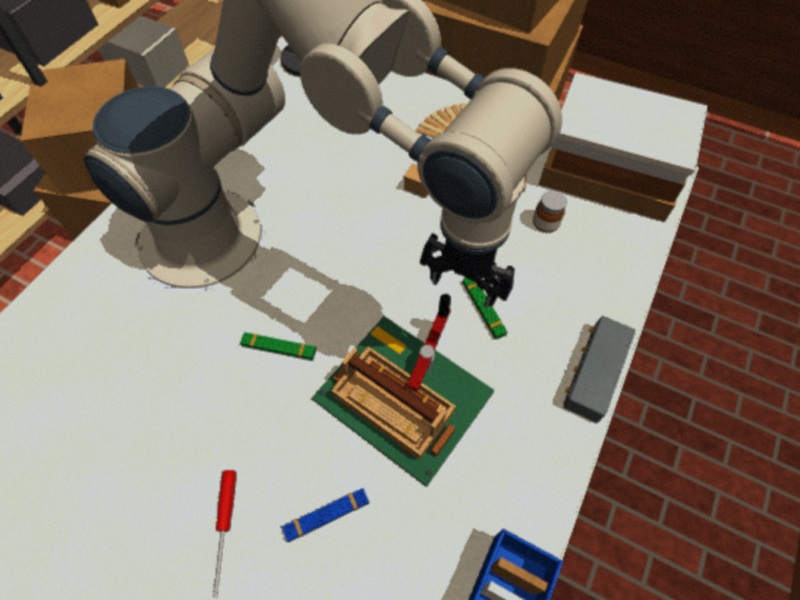

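View pics/side0.png

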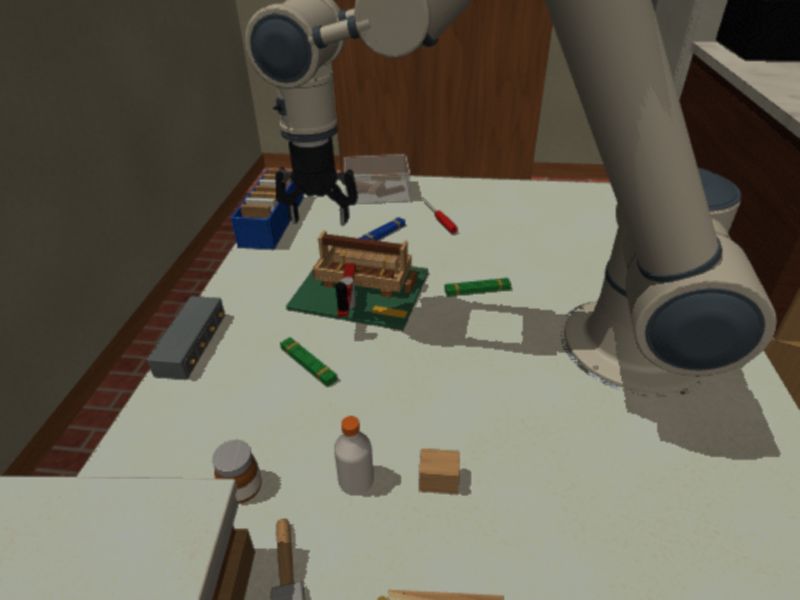

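The scene view shows the green stand with corners near (385,318), (493,390), (428,485) and (313,398). The latch's black handle top is at (445,298), the hinge at (427,352), the stripe at (388,340) and the tote bar at about (357,365)-(437,413). The side view shows the same stand at (360,285); the bystanders are well away from it. There is only one red latch and one tote, and the green and blue bundles are look-alikes. I'll enlarge the scene view to confirm.

```bash
python3 - <<'E'
from plant import eyes
import cv2
s=eyes.snapshot("scene"); cv2.imwrite("pics/c1.png",cv2.resize(s["frame"][200:350,205:355,::-1],(600,600),interpolation=cv2.INTER_CUBIC))
E
cat > h.py <<'E'
import numpy as np
def ray(s,u,v,z):
    d=s["pose"][:3,:3]@np.linalg.solve(s["mtx"],[u,v,1.]); o=s["pose"][:3,3]
    return o+d*(z-o[2])/d[2]
def proj(s,p):
    c=s["pose"][:3,:3].T@(np.asarray(p)-s["pose"][:3,3]); q=s["mtx"]@c; return q[:2]/q[2]
E
```

```text
(no output)
```

View pics/c1.png

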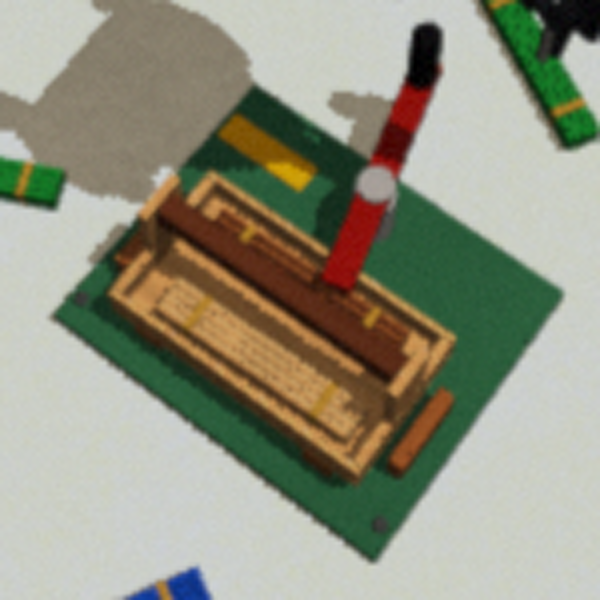

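The enlarged crop shows the stand corners at (253,85), (563,293), (375,562) and (53,316). The latch cap is at (376,184), the handle top at (427,35) and the nose over the tote wall at (340,278). The stripe is at (268,153). The bar runs from (170,205) to (405,365). This is the described latch and tote.

Run:
```python
from plant import eyes,telemetry
from h import *
from scipy.spatial.transform import Rotation as R
s=eyes.snapshot("scene")
px=np.array([[253,85],[563,293],[375,562],[53,316]]);L=np.array([[-135,145],[135,145],[135,-80],[-135,-80]])/1000
f=lambda u,v,z:ray(s,205+u/4-.4,200+v/4-.4,z)
W=np.array([f(*p,.012)[:2] for p in px])
a=L-L.mean(0);b=W-W.mean(0)
yaw=np.arctan2((a[:,0]*b[:,1]-a[:,1]*b[:,0]).sum(),(a*b).sum())
r=np.array([[np.cos(yaw),-np.sin(yaw)],[np.sin(yaw),np.cos(yaw)]])
o=W.mean(0)-r@L.mean(0)
print("stand",o,yaw,"resid mm",((a@r.T-b)*1e3).round(1).tolist())
P=o+r@[0,.105];H=f(427,33,.134)[:2];d=r.T@(H-P)
print("pivot",P,"handle",H,"local",d,np.hypot(*d),"ang",np.arctan2(-d[0],d[1]))
b=[f(170,203,.116)[:2],f(405,352,.116)[:2]]
print("bar",b,np.mean(b,0),np.arctan2(*(b[1]-b[0])[::-1]))
for t in np.arange(0,1.6,.3142):print(round(t,2),(P+r@[-.09*np.sin(t),.09*np.cos(t)]).round(3))
q=telemetry.get_state()["tcp_rot"];print(R.from_quat(q,scalar_first=True).as_matrix().round(3).tolist())
sd=eyes.snapshot("side")
for n,u,v,z in(("glue",355,490,0),("block",440,490,0),("varn",237,490,0)):print(n,ray(sd,u*.7,v*.7,z).round(3))
```

```text
stand [ 0.57596483 -0.15353702] -0.15772928771245995 resid mm [[-0.4, 0.7], [1.5, 1.3], [0.4, -0.9], [-1.5, -1.1]]
pivot [ 0.59245782 -0.04984043] handle [0.58281648 0.04071666] local [-0.02374601  0.08791854] 0.09106888621858959 ang 0.26379670878063816
bar [array([ 0.48939832, -0.13844071]), array([ 0.66355831, -0.15690415])] [ 0.57647831 -0.14767243] -0.10561970793341138
0.0 [0.607 0.039]
0.31 [0.578 0.039]
0.63 [0.552 0.03 ]
0.94 [0.529 0.014]
1.26 [ 0.512 -0.009]
1.57 [ 0.504 -0.036]
[[-0.0, 1.0, -0.001], [1.0, 0.0, 0.0], [0.0, -0.001, -1.0]]
glue [0.496 0.396 0.   ]
block [0.366 0.381 0.   ]
varn [0.679 0.416 0.   ]
```

```bash
python3 -m jog '0 0 0 1 -1.05 0 1; 0 0 0 1 -1.05 0 1; 0 0 0 1 -1.05 0 1; 0 0 0 1 -1.05 0 1; 0 0 -0.106 0 0 0 1; 0 0 0 0 0 0 1' 40
python3 - <<'E'
from plant import eyes
import cv2
s=eyes.snapshot("wrist"); cv2.imwrite("pics/w1.png",cv2.resize(s["frame"][:,:,::-1],(800,600),interpolation=cv2.INTER_CUBIC))
E
```

```text
t: 0.85
tool_pos: [0.5823, 0.0409, 0.2316]
tcp_rot: [0.0, 0.667, 0.745, 0.0]
wrist_force: [1.2, 0.2, -0.3]
width: 0.0853
gripper_force: 0.0
```

View pics/w1.png

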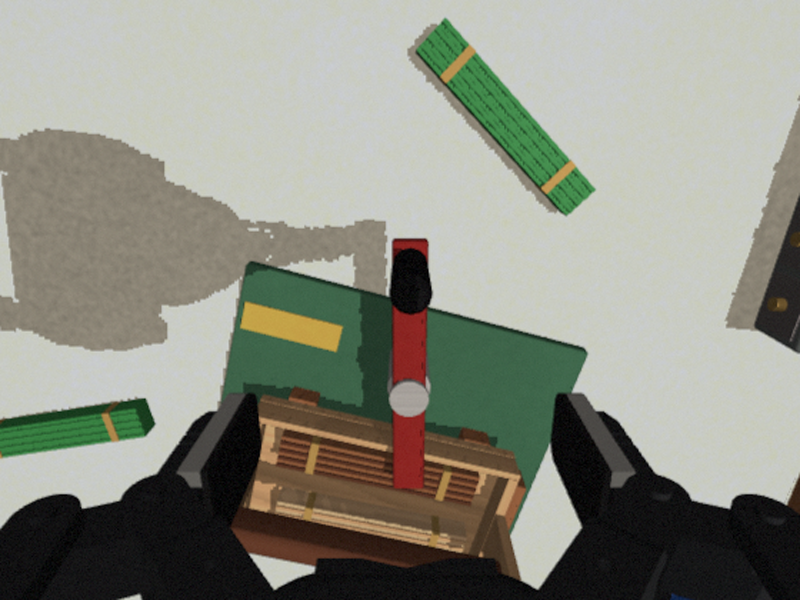

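The wrist view shows the lever upright at column 410, with the handle at (411,285) and the hinge cap at (409,399). Lever and tool are aligned. Next I'll measure the stand and handle from here.

Run:
```python
from plant import eyes
from h import *
s=eyes.snapshot("wrist")
f=lambda u,v,z:ray(s,u*.7-.2,v*.7-.2,z).round(4)
pj=lambda p:((proj(s,p)+.2)/.7).round(1)
print("campos",s["pose"][:3,3].round(3))
print("stand corners",f(250,263,.012),f(586,350,.012))
print("lever ends", f(410,239,.074), f(409,489,.074))
print("pred corners",[ (np.array([.576,-.1535])+np.array([[np.cos(-.158),np.sin(.158)],[-np.sin(.158),np.cos(.158)]])@l).round(4) for l in ([-.135,.145],[.135,.145])])
print("bar end post tops? stripe",f(291,327,.012))
print("handle axis proj top/bottom", pj([.583,.0397,.134]),pj([.583,.0397,.074]))
```

```text
campos [0.574 0.122 0.374]
stand corners [0.4704 0.0134 0.012 ] [ 0.73   -0.0294  0.012 ]
lever ends [0.583  0.0568 0.074 ] [ 0.6016 -0.1228  0.074 ]
pred corners [array([0.4655, 0.0109]), array([ 0.7321, -0.0315])]
bar end post tops? stripe [ 0.5019 -0.0341  0.012 ]
handle axis proj top/bottom [407.2 298.5] [407.  266.4]
```

```bash
python3 -m jog '0 0 0 0 0.1 1.5 1; 0 0 0 0 0 2 1; 0 0 0 0 0 2 1; 0 0 0 0 0 2 1; 0 0 0 0 0 2 1; 0 0 0 0 0 2 1; 0 0 0 0 0 2 1; 0 0 0 0 0 0 0; 0 0 0 0 0 0 0; 0 0 0 0 0 0 0; 0 0 0 0 0 0 0; 0 0 0 0 0 0 0; 0 0 0 0 0 0 0; 0 0 0 0 0 0 0; 0 0 0 0 0 0 0' 25
```

```text
t: 2.45
tool_pos: [0.5845, 0.0401, 0.0972]
tcp_rot: [0.001, 0.669, 0.744, 0.001]
wrist_force: [-0.8, 0.6, 6.9]
width: 0.0209
gripper_force: 25.0
```

```bash
python3 -m jog '0 0 -.0653 -.019 -.588 0 0; 0 0 -.0653 -.019 -.588 0 0; 0 0 -.0653 -.019 -.588 0 0; 0 0 -.0653 -.019 -.588 0 0; 0 0 -.0653 -.019 -.588 0 0; 0 0 -.0653 -.019 -.588 0 0; 0 0 -.0653 -.019 -.588 0 0; 0 0 -.0653 -.019 -.588 0 0; 0 0 -.0653 -.019 -.588 0 0; 0 0 -.0653 -.019 -.588 0 0'; python3 -m jog '0 0 -.0653 -.019 -.588 0 0; 0 0 -.0653 -.019 -.588 0 0; 0 0 -.0653 -.019 -.588 0 0; 0 0 -.0653 -.019 -.588 0 0; 0 0 -.0653 -.019 -.588 0 0; 0 0 -.0653 -.019 -.588 0 0; 0 0 -.0653 -.019 -.588 0 0; 0 0 -.0653 -.019 -.588 0 0; 0 0 -.0653 -.019 -.588 0 0; 0 0 -.0653 -.019 -.588 0 0; 0 0 0 0 0 0 0; 0 0 0 0 0 0 0; 0 0 0 0 0 0 0; 0 0 0 0 0 0 0; 0 0 0 0 0 0 0'; python3 -c "
from plant import telemetry;print(telemetry.get_state()['joint_pos'])"
```

```text
t: 3.45
tool_pos: [0.5325, 0.0158, 0.0972]
tcp_rot: [0.001, 0.394, 0.919, 0.001]
wrist_force: [3.3, 0.4, 4.8]
width: 0.0211
gripper_force: 24.8
t: 4.95
tool_pos: [0.5062, -0.0354, 0.0973]
tcp_rot: [0.002, 0.079, 0.997, -0.0]
wrist_force: [5.3, 1.1, 3.9]
width: 0.0215
gripper_force: 24.7
[-1.87591650e-01  5.14658202e-01  1.78293745e+00  2.21124111e-04
  8.40291107e-01 -1.59979150e+00]
```

```bash
python3 -m jog '0 0 0 0 0 0 0.6; 0 0 0 0 0 0 0.6; 0 0 0 0 0 0 0.6; 0 0 0 0 0 0 0.6; 0 0 0 0 0 -2 0.6; 0 0 0 0 0 -3 0.6; 0 0 0 0 0 -3 1; 0 0 0 0 0 -3 1; 0 0 0 0 0 -3 1; 0 0 0 -2 -2.5 0 1; 0 0 0 -2 -2.5 0 1; 0 0 0 -2.4 -2.7 0 1; 0 0 0 -2.4 -2.7 0 1; 0 0 0 0 0 0 1; 0 0 0 0 0 0 1'
python3 - <<'E'
from plant import eyes
import cv2
s=eyes.snapshot("wrist"); cv2.imwrite("pics/w2.png",cv2.resize(s["frame"][:,:,::-1],(800,600),interpolation=cv2.INTER_CUBIC))
s=eyes.snapshot("scene"); cv2.imwrite("pics/c2.png",cv2.resize(s["frame"][200:350,205:355,::-1],(600,600),interpolation=cv2.INTER_CUBIC))
E
```

```text
t: 6.45
tool_pos: [0.5748, -0.1522, 0.2358]
tcp_rot: [-0.0, 0.08, 0.997, 0.0]
wrist_force: [-0.5, 1.0, -0.4]
width: 0.0854
gripper_force: 0.0
```

View pics/w2.png

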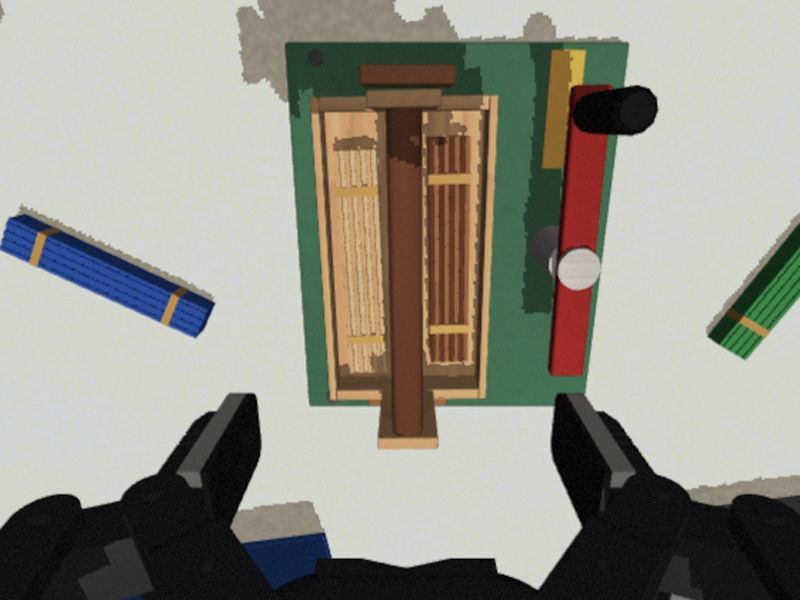

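View pics/c2.png

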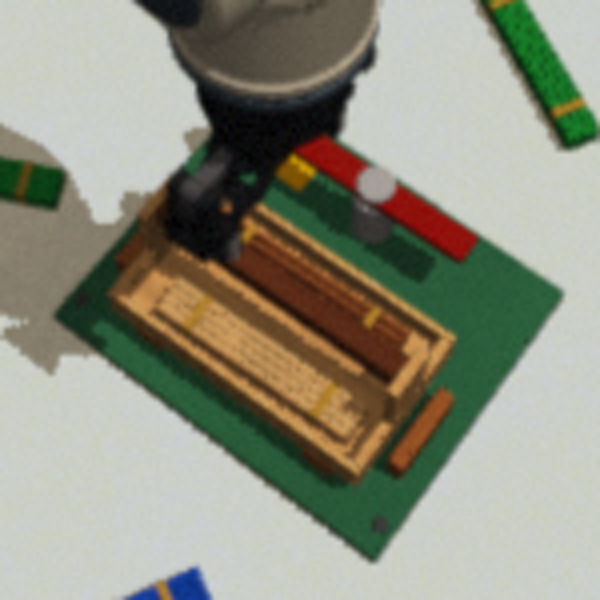

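The wrist view shows the lever parallel to the stand edge, running from (592,87) to (567,375), with its handle over the stripe and both ends clear of the tote. The bar runs from (404,108) to (408,435), centred in the jaw gap.

Run:
```python
from plant import eyes
from h import *
s=eyes.snapshot("wrist")
f=lambda u,v,z:ray(s,u*.7-.2,v*.7-.2,z)
ang=lambda a,b:np.arctan2(*(a-b)[:2][::-1])
A,B=f(404,108,.116),f(408,435,.116);print("bar mid",((A+B)/2).round(4),np.hypot(*(A-B)[:2]),"yaw",ang(B,A))
C,D=f(592,87,.074),f(567,375,.074);print("lever",C.round(4),D.round(4),ang(D,C))
print("stand edge yaw R",ang(f(585,405,.012),f(628,42,.012)),"L",ang(f(309,405,.012),f(286,42,.012)))
R=s["pose"][:3,:3];print("tool-ish",R.round(3).tolist())
```

```text
bar mid [ 0.5767 -0.1516  0.116 ] 0.1833561408687039 yaw -0.14688506043402794
lever [ 0.4905 -0.0335  0.074 ] [ 0.6663 -0.0577  0.074 ] -0.13691847033676044
stand edge yaw R -0.15201248875260354 L -0.16299711952839951
tool-ish [[0.158, 0.937, 0.313], [0.987, -0.15, -0.049], [0.001, 0.317, -0.949]]
```

```bash
python3 -m jog '0 0 -.01 -.18 0 2 1; 0 0 0 0 0 2 1; 0 0 0 0 0 2 1; 0 0 0 0 0 2 1; 0 0 0 0 0 2 1; 0 0 0 0 0 2 1; 0 0 0 0 0 1.5 1; 0 0 0 0 0 1 1; 0 0 0 0 0 .6 1; 0 0 0 0 0 0 1; 0 0 0 0 0 0 0; 0 0 0 0 0 0 0; 0 0 0 0 0 0 0; 0 0 0 0 0 0 0; 0 0 0 0 0 0 0; 0 0 0 0 0 0 0; 0 0 0 0 0 0 0; 0 0 0 0 0 0 0; 0 0 0 0 0 0 0; 0 0 0 0 0 0 0' 80
```

```text
t: 8.6
tool_pos: [0.5769, -0.1524, 0.0857]
tcp_rot: [0.0, 0.074, 0.997, -0.0]
wrist_force: [-2.5, -1.9, 5.5]
width: 0.0167
gripper_force: 78.6
```

```bash
python3 -m jog '0 0 0 0 0 -.3 0; 0 0 0 0 0 -.5 0; 0 0 0 0 0 -.8 0; 0 0 0 0 0 -1 0; 0 0 0 0 0 -1 0; 0 0 0 0 0 -1 0; 0 0 0 0 0 -1 0; 0 0 0 0 0 -1 0; 0 0 0 0 0 -1 0; 0 0 0 0 0 -1 0; 0 0 0 0 0 -1 0; 0 0 0 0 0 -1 0; 0 0 0 0 0 -1 0; 0 0 0 0 0 -1 0; 0 0 0 0 0 -.8 0; 0 0 0 0 0 -.7 0; 0 0 0 0 0 -.5 0; 0 0 0 0 0 -.3 0; 0 0 0 0 0 -.1 0; 0 0 0 0 0 0 0'; python3 -m jog '0 0 0 0 0 0 0; 0 0 0 0 0 0 0; 0 0 0 0 0 0 0; 0 0 0 0 0 0 0; 0 0 0 0 0 0 0; 0 0 0 0 0 0 0; 0 0 0 0 0 0 0; 0 0 0 0 0 0 0; 0 0 0 0 0 0 0; 0 0 0 0 0 0 0'
python3 - <<'E'
from plant import eyes
import cv2
a=eyes.snapshot("side")["frame"][120:260,180:320,::-1];b=eyes.snapshot("scene")["frame"][150:350,180:380,::-1]
cv2.imwrite("pics/f.png",cv2.hconcat([cv2.resize(x,(400,400),interpolation=cv2.INTER_CUBIC) for x in(a,b)]))
E
```

```text
t: 10.6
tool_pos: [0.5767, -0.1521, 0.2351]
tcp_rot: [-0.0, 0.074, 0.997, 0.0]
wrist_force: [0.6, 0.6, -4.9]
width: 0.0172
gripper_force: 78.2
t: 11.6
tool_pos: [0.5768, -0.1521, 0.2353]
tcp_rot: [-0.0, 0.074, 0.997, -0.0]
wrist_force: [0.2, -0.3, -5.0]
width: 0.0171
gripper_force: 78.2
```

View pics/f.png

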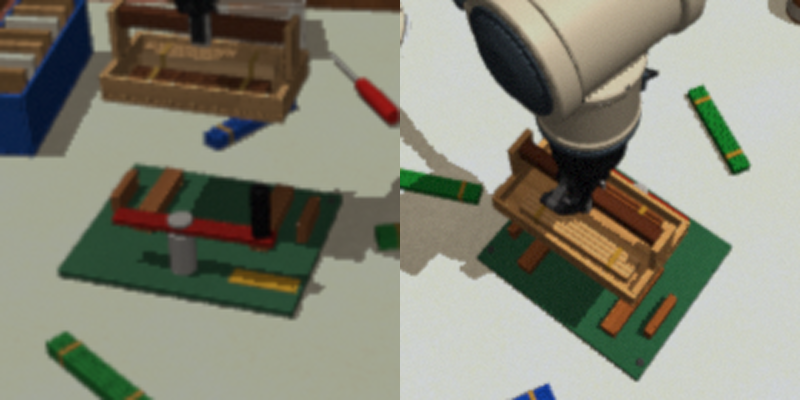

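Both views show the tote level in the air with both bundles inside (left panel (200,75), right panel (590,215)). The lever lies parallel to the stand edge with its handle at the stripe (left panel (265,230)).

```bash
python3 -c "
from plant import sign_off;print(sign_off())"
```

```text
the job is handed in; nothing more can be done
None
```

I swung the latch to about 1.59 rad by my measurement, with its handle over the yellow stripe. The tote is held still and level about 15 cm above the stand with both bundles in it, and I handed the job in at about 12 s; no verdict came back.

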